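Restack the cigar moulds grooves down on the press

ROBOT

A 7-joint arm with a two-finger parallel gripper is mounted at the origin on the work surface. World frame = base frame: x ahead of the robot, y to its left, z up, the work surface at z = 0. Lengths are in m, angles in rad, forces in N, time in s.
With the tool pointing down it reaches from about 0.35 to 0.9 m from the base axis. Payload 8.1 kg.
Tool frame: the origin (TCP) lies midway between the tips of the shut fingers; the grasp point (between the pads) lies grip_point_offset behind it (grip_point_offset is the distance from the TCP to the grasp point, in m); z points along the fingers, y is the line along which they close (so a half turn about z gives the same grasp; the last joint's range is limited). The gripper opens to 85 mm and grips with 20 to 120 N. Pads are 22 mm wide; open, the fingers measure 114 mm over their backs; the gripper's body (76 mm by 85 mm) begins 54 mm behind the grasp point. The pads swing forward as they close: fully open they stand 13 mm farther back than shut.
Start: joints at [1.17, 0.434, 0.025, 1.573, -0.012, 1.134, -0.075], TCP at [0.183, -0.598, 0.231] pointing down, gripper open.
Joint ranges: [-2.62, 2.62], [-0.44, 2.09], [-1.27, 1.32], [0.08, 2.57], [-1.32, 4.46], [0.12, 2], [-2.74, 2.74]. Speed limits (rad/s): [2.22, 2.22, 3.01, 3.01, 3.14, 3.14, 3.14].

INTERFACE

Orientations are given as a unit quaternion [x, y, z, w].
In Python, from plant import * gives the robot as it stands. The module is installed in compiled form; this text tells all that it offers. Calls block until the motion is done:
- goto(position, orientation): joint-space move of the TCP to a pose.
- move_linear(position, feed=0.15, ori=None, contact_N=None): straight line of the TCP; ori=None keeps the orientation; feed is the mean speed in m/s. With contact_N (N) it stops when the force on the tool has changed by that much, and returns True; else False.
- movej(angles): joint-space move.
- open_jaws() and close_gripper(effort=None): open the fingers fully, or close them until they stop; effort is the grip in N (None keeps the last).
- hold(seconds).
- solve_ik(position, orientation): joint angles nearest the present ones, or None.
- camera(name): name is "scene" or "side" or "wrist"; returns (picture, depth): 400x640x3 uint8, red, green, blue; 400x640 float32, m along the optical axis (not along the pixel's ray), 0 where there is no reading.
- get_calibration(name): a dict with "fov_y" (degrees; the focal length in pixels is half the picture's height over the tangent of half this angle, whatever the lens; pixels are square), "cx", "cy" (the principal point, pixels), "dist" ([k1, k2, p1, p2, k3] as OpenCV has them; the pictures are not rectified), "rvec" (rotation vector, rad) and "tvec" (3), from world to camera coordinates, as OpenCV has them. Camera axes: x right, y down, z forward; pixel columns grow to the right and rows downward; lengths in m; the calibration is good to about 2 mm. A picture is of the moment at which its call begins: read the wrist's pose just before it. get_calibration takes no time and is no camera call; for the wrist camera it gives the pose at the moment of the call.
A pose or a line that the arm cannot do raises MotionError and nothing moves.
- sign_off(): hands the job in; it is judged then, once.
Readings, each from a call of its own:
- get_t(): time.
- get_qpos(): joint angles.
- get_joint_vel(): joint speeds.
- get_joint_efforts(): joint torques, N m.
- get_tool_pos(): TCP position.
- get_ee_rot(): TCP orientation.
- get_ft_force(): force on the tool from outside, world axes, zero at the start.
- get_wrist_torque(): the same for the moment, N m.
- get_opening(): opening from 0.0 (shut) to 1.0 (fully open).
- get_grasp_force(): force on a finger pad.
Only numpy, scipy, OpenCV 4.12 (cv2) and the standard library are available. Lean on these libraries where they do the work, as an engineer would, in place of code of your own. Each camera call takes 0.05 s, during which the arm holds its last target. There are 200 camera calls.

TASK

Put both loose cigar-mould boards on the press, squarely on the one already there so that the three make one column with flush edges, every board grooved face down; a board that lies with its grooves up has to be turned over first. Either may go first. Never let a board drop or topple over, and leave the jar, mug and cedar box where they are.

Things in the scene. Friction and masses are not known exactly. Their poses are not given: they have to be found in the camera images.
- mould_1: Loose wooden cigar-mould board, 150 x 64 x 28 mm, about 0.2 kg: three straight grooves (15 mm wide, 7 mm deep, darker floors) run along one broad face, the other is plain. Origin at the block's centre; x along the length, y across, z out of the GROOVED face. Lies flat on the table, grooves up (z up), so it must be turned over. It stands safely on an end.
- mould_2: Loose wooden cigar-mould board, 150 x 64 x 28 mm, about 0.2 kg: three straight grooves (15 mm wide, 7 mm deep, darker floors) run along one broad face, the other is plain. Origin at the block's centre; x along the length, y across, z out of the GROOVED face. Lies flat on the table, grooves already down (z down).
- press: Fixed press. Steel bed 14 mm thick, x -85 to 130, y -50 to 50 mm; on it a fixed mould board, grooves down, lengthwise along x, centred on the origin, plain top at 42 mm. A steel post, 24 mm diameter, 186 mm high with its 28 mm ball, stands at x = 106 mm, y = 0, behind the board's +x end; -x end and long sides are open. Origin on the table; z up.
- column_top (a point): Centre of the top face of the press's fixed board, 42 mm above the table; axes as the press. The loose boards' centres belong straight above it, 14 mm up for the first and 42 mm for the second.
- jar: Gum jar, 68 mm diameter, 90 mm high, standing 20 to 36 mm past the +x end of mould_1; origin at the centre of its foot. Bystander.
- mug: White mug, 76 mm diameter, 88 mm high, its handle reaching about 30 mm out at +y; origin at the centre of its foot. Bystander.
- cedar_box: Closed flat cedar box, 112 (x) x 162 (y) x 44 mm; origin at the centre of its underside. Bystander.
Not all that is in view belongs to the job. Leave any yellow look-alike of the mould_1 alone.

How it is judged:
At the end, for the whole second after the job is handed in: Both loose boards rest on the press's fixed board as one column, in either order, grooves down (within 0.07 rad of level), each centred within 8 mm along and across it, turned under 0.1 rad from it (either end to the post) and within 4 mm of the right height (((x of mould_1 in the frame of column_top between -0.008 and 0.008 m and y of mould_1 in the frame of column_top between -0.008 and 0.008 m and z of mould_1 in the frame of column_top between 0.01 and 0.018 m and angle between the x axis of each of mould_1, mould_2 and the x axis of press, either way round below 0.1 rad and angle between each of mould_1, mould_2's own z axis and vertical above 3.07 rad and linear speed of each of mould_1, mould_2 below 0.02 m/s and x of mould_2 in the frame of column_top between -0.008 and 0.008 m and y of mould_2 in the frame of column_top between -0.008 and 0.008 m and z of mould_2 in the frame of column_top between 0.038 and 0.046 m) or (x of mould_2 in the frame of column_top between -0.008 and 0.008 m and y of mould_2 in the frame of column_top between -0.008 and 0.008 m and z of mould_2 in the frame of column_top between 0.01 and 0.018 m and angle between the x axis of each of mould_2, mould_1 and the x axis of press, either way round below 0.1 rad and angle between each of mould_2, mould_1's own z axis and vertical above 3.07 rad and linear speed of each of mould_2, mould_1 below 0.02 m/s and x of mould_1 in the frame of column_top between -0.008 and 0.008 m and y of mould_1 in the frame of column_top between -0.008 and 0.008 m and z of mould_1 in the frame of column_top between 0.038 and 0.046 m))); the robot touches nothing.
It fails at once if the jar is shifted more than 20 mm or tipped over (distance of jar from where it was at the start of the episode above 0.02 m or angle between jar's own z axis and vertical above 0.4 rad).
It fails at once if the mug is shifted more than 20 mm or tipped over (distance of mug from where it was at the start of the episode above 0.02 m or angle between mug's own z axis and vertical above 0.4 rad).
It fails at once if the cedar box is shifted more than 20 mm or tipped over (distance of cedar_box from where it was at the start of the episode above 0.02 m or angle between cedar_box's own z axis and vertical above 0.4 rad).
It fails at once if a loose board drops or topples (moves faster than 0.5 m/s while no finger touches it) ((linear speed of mould_1 above 0.5 m/s and contact force between mould_1 and the fingers below 0.05 N) or (linear speed of mould_2 above 0.5 m/s and contact force between mould_2 and the fingers below 0.05 N)).
It also fails if it takes over 72 s, if anything falls off the work surface, if the arm or the gripper's body presses on something with over 40 N, if the wrist force passes 120 N, or if a joint passes its speed limit or range.

## Working session

There is one attempt and no reset: what is moved stays moved. The work goes in short steps, each a Python script; the robot and the scene stay as the last script left them, time stands still between calls to the robot, and variables do not carry over. Pictures are saved under pics/ and viewed, at most 10 in all, crops included, and the job is handed in when it is done.

```bash
mkdir -p pics; ls; python3 - <<'E'
from plant import *
import cv2,numpy as np
ims=[]
for n in ("scene","side"):
    p,d=camera(n); c=get_calibration(n); np.savez(f"pics/{n}0.npz",p=p,d=d)
    print(n,{k:np.round(v,3) for k,v in c.items()})
    cv2.imwrite(f"pics/{n}0.png",cv2.cvtColor(p,cv2.COLOR_RGB2BGR))
print(grip_point_offset if 'grip_point_offset' in globals() else None, get_t(), get_ee_rot())
E
```

```text
pics
scene {'fov_y': np.float64(53.718), 'cx': np.float64(310.052), 'cy': np.float64(201.928), 'dist': array([-0.061,  0.   ,  0.   ,  0.   ,  0.   ]), 'rvec': array([ 1.762,  2.006, -0.628]), 'tvec': array([ 0.045, -0.328,  1.538])}
side {'fov_y': np.float64(55.529), 'cx': np.float64(316.398), 'cy': np.float64(198.066), 'dist': array([-0.04,  0.  ,  0.  ,  0.  ,  0.  ]), 'rvec': array([ 0.214, -2.886,  1.095]), 'tvec': array([0.483, 0.077, 1.213])}
0.0187 0.1 [ 9.88940206e-01  1.48313120e-01 -1.58534186e-04 -6.79712079e-04]
```

View pics/scene0.png

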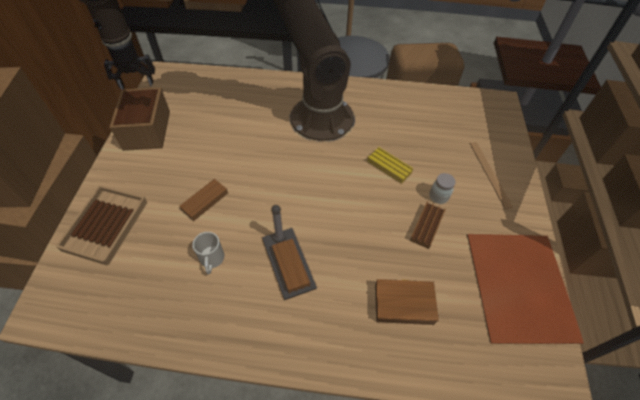

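View pics/side0.png

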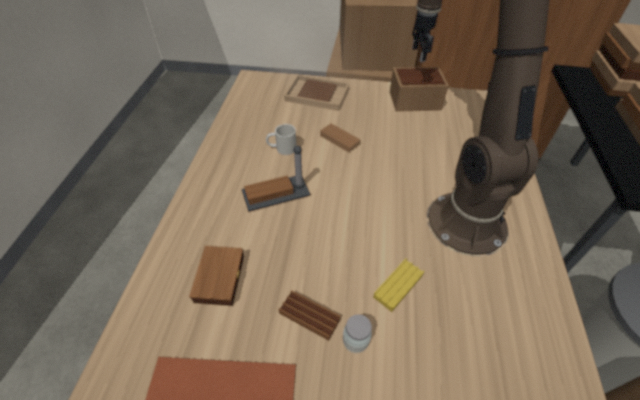

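The scene view shows:
- Boards that could be mould_1: the brown grooved one (428,225), next to the jar (442,188), and the yellow look-alike (390,165).
- Boards that could be mould_2: the plain one (204,199) and the fixed press board (290,262).
- Other objects: post (277,212), mug (207,250), cedar box (406,300).

I choose (428,225) as mould_1 and (204,199) as mould_2.

```bash
cat > h.py <<'E'
import numpy as np, cv2
from scipy.spatial.transform import Rotation as R
def cloud(p,d,c):
    """world coordinates of every pixel (H,W,3), nan where no depth"""
    f=200/np.tan(np.radians(c["fov_y"])/2)
    K=np.array([[f,0,c["cx"]],[0,f,c["cy"]],[0,0,1]])
    v,u=np.mgrid[:400,:640]
    n=cv2.undistortPoints(np.stack([u,v],-1).reshape(-1,1,2).astype(float),K,np.array(c["dist"],float)).reshape(400,640,2)
    P=np.dstack([n*d[...,None],d]).astype(float); P[d<=0]=np.nan
    M=R.from_rotvec(np.ravel(c["rvec"])).as_matrix()
    return (P-np.ravel(c["tvec"]))@M
def rect(W,xy,r,zlo,zhi):
    """min-area rectangle (centre, length, width, yaw of length mod pi, mean z) of points near xy in a height band"""
    m=(np.hypot(W[...,0]-xy[0],W[...,1]-xy[1])<r)&(W[...,2]>zlo)&(W[...,2]<zhi)
    m=cv2.morphologyEx(m.astype(np.uint8),cv2.MORPH_OPEN,np.ones((3,3)))
    n,l,s,_=cv2.connectedComponentsWithStats(m); m=l==1+np.argmax(s[1:,4])
    q=W[m]; b=cv2.boxPoints(cv2.minAreaRect(q[:,:2].astype(np.float32)))
    e=[b[1]-b[0],b[2]-b[1]]; e.sort(key=np.linalg.norm)
    return b.mean(0),np.linalg.norm(e[1]),np.linalg.norm(e[0]),np.arctan2(e[1][1],e[1][0])%np.pi,np.median(q[:,2]),len(q)
E
cat > loc.py <<'E'
from plant import *; from h import *
np.set_printoptions(precision=4,suppress=True)
S={"scene":dict(m1=(428,225),m2=(204,199),fix=(292,262),jar=(443,181),mug=(207,240),box=(406,300),post=(276,209),yel=(390,165)),
"side":dict(m1=(310,314),m2=(340,138),fix=(268,188),jar=(358,327),mug=(286,132),box=(218,274),post=(297,150),yel=(399,284))}
B=dict(m1=(.018,.036),m2=(.02,.036),fix=(.033,.05),jar=(.07,.1),mug=(.06,.1),box=(.035,.055),post=(.06,.2),yel=(.015,.04))
for n in S:
    z=np.load(f"pics/{n}0.npz"); W=cloud(z["p"],z["d"],get_calibration(n))
    for k,(u,v) in S[n].items():
        w=W[v,u]; print(n,k,w,end=' ')
        try: print(*rect(W,w,.11,*B[k]))
        except Exception as e: print(e)
p=np.load("pics/scene0.npz")["p"][...,::-1]
a=[cv2.resize(p[y-40:y+40,x-40:x+40],(400,400),interpolation=cv2.INTER_CUBIC) for x,y in((428,215),(204,205))]
cv2.imwrite("pics/crop.png",np.hstack(a))
E
python3 loc.py
```

```text
scene m1 [0.4617 0.3855 0.0286] [0.4498 0.3876] 0.15352678 0.06485796 2.7749796 0.02467806772254384 837
scene m2 [ 0.4549 -0.3348  0.0278] [ 0.4462 -0.3412] 0.1535581 0.068065554 2.5354536 0.028813466254849623 790
scene fix [ 0.6492 -0.0136  0.0452] [ 0.6511 -0.0174] 0.15297931 0.06463344 0.49107882 0.043024150645758485 1095
scene jar [nan nan nan] attempt to get argmax of an empty sequence
scene mug [ 0.6112 -0.2765  0.0455] [ 0.6733 -0.2413] 0.07381526 0.055820942 2.1716504 0.07658624687633038 201
scene box [0.7229 0.312  0.0449] [0.7191 0.3132] 0.16324171 0.114857376 1.6578133 0.04477410590614687 2347
scene post [ 0.5649 -0.0655  0.1842] [ 0.5612 -0.0671] 0.024161141 0.020700641 1.7352393 0.13803882541323434 228
scene yel [0.2352 0.2635 0.0323] [0.2205 0.2623] 0.1517175 0.07136362 0.97080487 0.02379942258250044 703
side m1 [0.4473 0.3909 0.0251] [0.4504 0.3875] 0.1512708 0.066901416 2.7747157 0.02431886288476981 1456
side m2 [ 0.4444 -0.3204  0.0281] [ 0.4469 -0.3396] 0.1527523 0.071629345 2.5534327 0.02712726582699656 477
side fix [ 0.6512 -0.0132  0.0416] [ 0.6519 -0.0167] 0.15035187 0.06904451 0.4935782 0.04129499578111611 717
side jar [0.3254 0.4356 0.09  ] [0.3241 0.4337] 0.059415955 0.05857379 2.8995 0.0904945094463756 550
side mug [ 0.6465 -0.2925  0.0546] [ 0.6429 -0.26  ] 0.07780187 0.07682645 1.028273 0.07577933904027909 270
side box [0.7124 0.3233 0.044 ] [0.718  0.3136] 0.16579352 0.11470998 1.6614938 0.04506321048313944 2183
side post [ 0.5576 -0.0576  0.1807] [ 0.5586 -0.0617] 0.02576553 0.019625477 0.09785196 0.1361588553289268 228
side yel [0.2189 0.2674 0.0212] [0.2189 0.2628] 0.15182662 0.06478458 0.9771088 0.02407777787794413 1164
```

View pics/crop.png

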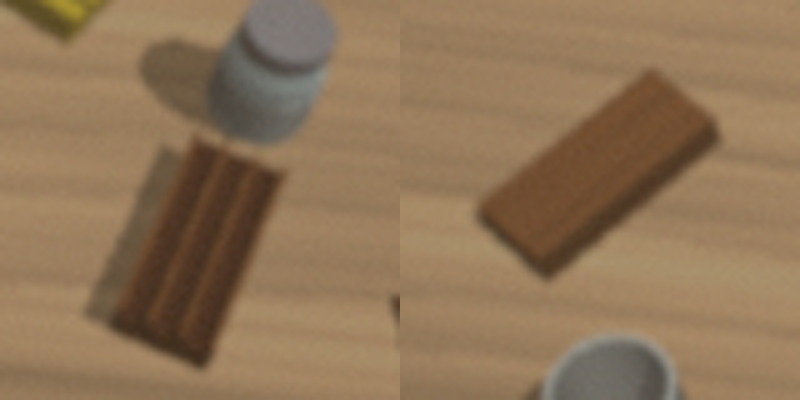

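The crop confirms it. The left board has grooves up with the jar off its +x end, and the right board is plain side up. Both cameras agree within about 2 mm, and the sizes match. I'll place mould_2 first and, in the same script, search IK for the two 90° turns of mould_1. I'll do the turning by standing it on end between two tilted grasps.

```bash
cat >> h.py <<'E'
from plant import *
PRESS=np.array([.6515,-.017]); PYAW=.4925     # long axis, pointing away from the post
M2=np.array([.4465,-.3405]); M2YAW=2.545
M1=np.array([.450,.3875]); M1YAW=2.775        # +x toward the jar
OFF=grip_point_offset
def quat(hyaw,phi=0.,flip=False):
    """tool z tilted phi from straight down towards heading hyaw; y horizontal across"""
    h=np.array([np.cos(hyaw),np.sin(hyaw),0]); k=np.array([0,0,1.])
    z=np.sin(phi)*h-np.cos(phi)*k; y=np.cross(k,h)*(-1 if flip else 1)
    return R.from_matrix(np.column_stack([np.cross(y,z),y,z])).as_quat()
def tcp(g,q): return np.asarray(g)+OFF*R.from_quat(q).as_matrix()[:,2]
def best(g,hyaw,phi=0.):
    """of the two equal grasps, the pose with the smaller joint travel: (pos, quat, joints) or None"""
    c=[]
    for f in(0,1):
        q=quat(hyaw,phi,f); p=tcp(g,q); s=solve_ik(p,q)
        if s is not None: c.append((np.abs(np.array(s)-get_qpos()).max(),p,q,np.array(s)))
    return min(c,key=lambda a:a[0])[1:] if c else None
E
python3 - <<'E'
from h import *
np.set_printoptions(precision=3,suppress=True)
b=best([*M2,.20],M2YAW); goto(b[0],b[1]); q=b[1]
move_linear(tcp([*M2,.016],q),.12); close_gripper(50); print("open",get_opening(),get_grasp_force())
move_linear(tcp([*M2,.26],q),.2)
b=best([*PRESS,.26],PYAW); print(b[2]); goto(b[0],b[1]); q=b[1]
move_linear(tcp([*PRESS,.075],q),.15)
print("contact",move_linear(tcp([*PRESS,.054],q),.03,contact_N=6),get_tool_pos()[2]-OFF*-1)
open_jaws(); move_linear(tcp([*PRESS,.26],q),.2); print(get_t())
for i in range(1):
    p,d=camera("side"); W=cloud(p,d,get_calibration("side")); print(rect(W,PRESS,.11,.06,.08))
    p,d=camera("scene"); W=cloud(p,d,get_calibration("scene")); print(rect(W,PRESS,.11,.06,.08))
# IK search for turning mould_1
D=np.pi/180
for hy in(M1YAW,M1YAW+np.pi):
    for ph in(0,15,30,45,60):
        print("flat1",round(hy,2),ph,best([*M1,.02],hy,ph*D) is not None,best([*M1,.3],hy,ph*D) is not None)
for hy in(PYAW,PYAW+np.pi):
    for ph in(0,-15,-30,-45,-60,-75):
        print("final",round(hy,2),ph,best([*PRESS,.085],hy,ph*D) is not None,best([*PRESS,.25],hy,ph*D) is not None)
for c in((.45,.1),(.5,.2),(.55,.15),(.4,.15),(.5,-.3)):
    for a in range(0,360,30):
        print("stand",c,a,"st1",[p for p in(-90,-75,-60,-45,-30) if best([*c,.075],a*D,p*D)],"st2",[p for p in(15,30,45,60,75,90) if best([*c,.1],a*D,p*D)])
E
```

```text
open 0.7363171261376664 54.87105868756771
[ 0.449  0.609 -0.838  1.437  0.457  1.298  1.641]
contact True 0.0587917011186692
9.7417
(array([ 0.652, -0.014], dtype=float32), np.float32(0.15023875), np.float32(0.069795825), np.float32(0.4945644), np.float64(0.06938686029821163), 752)
(array([ 0.65 , -0.015], dtype=float32), np.float32(0.15496948), np.float32(0.06472744), np.float32(0.49331042), np.float64(0.07110305101347042), 1139)
flat1 2.77 0 True True
flat1 2.77 15 True True
flat1 2.77 30 True True
flat1 2.77 45 True True
flat1 2.77 60 True True
flat1 5.92 0 True True
flat1 5.92 15 True True
flat1 5.92 30 True True
flat1 5.92 45 True True
flat1 5.92 60 True True
final 0.49 0 True True
final 0.49 -15 True True
final 0.49 -30 True True
final 0.49 -45 True False
final 0.49 -60 False False
final 0.49 -75 False False
final 3.63 0 True True
final 3.63 -15 True True
final 3.63 -30 True True
final 3.63 -45 True True
final 3.63 -60 True True
final 3.63 -75 True True
stand (0.45, 0.1) 0 st1 [-75, -60, -45, -30] st2 [15, 30]
stand (0.45, 0.1) 30 st1 [-75, -60, -45, -30] st2 [15, 30]
stand (0.
[... 3492 characters left out ...]
75, -60, -45, -30] st2 [15, 30, 45, 60, 75, 90]
stand (0.5, -0.3) 90 st1 [-90, -75, -60, -45, -30] st2 [15, 30, 45, 60, 75, 90]
stand (0.5, -0.3) 120 st1 [-90, -75, -60, -45, -30] st2 [15, 30, 45, 60]
stand (0.5, -0.3) 150 st1 [-90, -45, -30] st2 [15, 30, 45]
stand (0.5, -0.3) 180 st1 [-90, -75, -60, -45, -30] st2 [15, 30, 45, 60]
stand (0.5, -0.3) 210 st1 [-90, -75, -60, -45, -30] st2 [15, 30, 45, 60, 75, 90]
stand (0.5, -0.3) 240 st1 [-90, -75, -60, -45, -30] st2 [15, 30, 45, 60, 75, 90]
stand (0.5, -0.3) 270 st1 [-90, -75, -60, -45, -30] st2 [15, 30, 45, 60, 75, 90]
stand (0.5, -0.3) 300 st1 [-60, -45, -30] st2 [15, 30, 45, 60, 75, 90]
stand (0.5, -0.3) 330 st1 [-45, -30] st2 [15, 30, 45]
```

mould_2 measures as placed: centre within 2-3 mm, yaw 0.493, top at about 70 mm. Next I compare joint paths for turning mould_1.

```bash
python3 - <<'E'
from h import *
np.set_printoptions(precision=2,suppress=True)
D=np.pi/180
def show(n,g,hy,ph):
    for f in(0,1):
        q=quat(hy,ph*D,f); s=solve_ik(tcp(g,q),q); print(n,f,None if s is None else np.array(s))
print(np.array(get_qpos()))
for h1,ps in((M1YAW,150*D),(M1YAW+np.pi,330*D)):
    print("== h1",round(h1,2))
    show("flat",[*M1,.02],h1,30); show("flat hi",[*M1,.25],h1,30)
    for c in((.5,.2),(.45,.18)):
        print(c)
        show("st1 hi",[*c,.25],ps,-60); show("st1",[*c,.075],ps,-60)
        show("st2",[*c,.09],ps,65); show("st2 hi",[*c,.3],ps,65)
    show("st2->rot hi",[.5,.1,.3],PYAW,-25)
show("fin hi",[*PRESS,.25],PYAW,-25); show("fin",[*PRESS,.09],PYAW,-25)
E
```

```text
[ 0.45  0.61 -0.84  1.44  0.46  1.3   1.64]
== h1 2.77
flat 0 [-1.16  1.18  1.14  1.66 -1.2   1.66 -1.61]
flat 1 [-0.15  0.96 -0.71  1.56  0.13  1.05  0.44]
flat hi 0 [-1.16  0.83  1.15  1.5  -0.92  1.81 -1.87]
flat hi 1 [-0.15  0.69 -0.73  1.4  -0.04  1.41  0.41]
(0.5, 0.2)
st1 hi 0 [-0.4   0.54 -0.91  2.18  1.38  1.57  2.1 ]
st1 hi 1 [-0.47  0.5  -0.8   2.19  1.35  1.5  -1.04]
st1 0 [-0.59  0.88 -0.67  2.25  1.56  1.55  1.7 ]
st1 1 [-0.91  0.77 -0.24  2.28  1.5   1.22 -1.47]
st2 0 [-0.43  1.13  0.58  1.39 -0.87  1.97 -1.69]
st2 1 [ 0.18  1.13 -0.59  1.32 -0.24  1.63  0.79]
st2 hi 0 [-0.04  0.81 -0.16  1.28 -0.59  1.96 -2.26]
st2 hi 1 [ 0.02  0.82 -0.27  1.27 -0.55  1.94  0.83]
(0.45, 0.18)
st1 hi 0 [-0.42  0.5  -0.97  2.27  1.29  1.59  2.01]
st1 hi 1 [-0.35  0.55 -1.08  2.27  1.31  1.67 -1.15]
st1 0 [-0.65  0.88 -0.71  2.35  1.48  1.58  1.56]
st1 1 [-0.92  0.78 -0.35  2.38  1.45  1.29 -1.59]
st2 0 [-0.44  1.07  0.58  1.55 -0.81  1.89 -1.6 ]
st2 1 [ 0.24  1.08 -0.6   1.48 -0.23  1.55  0.83]
st2 hi 0 [-0.12  0.72  0.03  1.45 -0.62  1.95 -2.1 ]
st2 hi 1 [ 0.24  0.81 -0.61  1.41 -0.4  
[... 819 characters left out ...]
 -0.32  1.69  0.74]
st1 hi 1 [-0.45  0.79  0.58  1.54 -0.73  1.98 -1.79]
st1 0 [ 0.24  1.06 -0.63  1.51 -0.18  1.47  0.81]
st1 1 [-0.55  1.11  0.77  1.6  -0.88  1.9  -1.5 ]
st2 0 [-0.92  0.82 -0.4   2.37  1.44  1.42 -1.62]
st2 1 [-0.7   0.91 -0.69  2.35  1.46  1.66  1.52]
st2 hi 0 [-1.97  0.39  0.97  2.36  1.12  0.94 -0.87]
st2 hi 1 [-0.44  0.44 -0.98  2.25  1.28  1.67  2.06]
st2->rot hi 0 [ 0.14  0.59 -0.81  1.43  0.35  1.73  1.38]
st2->rot hi 1 [-0.24  0.48 -0.17  1.46  0.12  1.64 -1.5 ]
fin hi 0 [ 0.18  0.82 -0.7   1.09  0.52  1.82  1.63]
fin hi 1 [-0.12  0.73 -0.03  1.13  0.17  1.69 -1.24]
fin 0 [ 0.19  0.95 -0.66  1.25  0.58  1.57  1.56]
fin 1 [-0.13  0.86 -0.    1.29  0.15  1.41 -1.27]
```

```bash
cat >> h.py <<'E'
D=np.pi/180; ST=np.array([.5,.2]); PSI=150*D
def at(g,hy,ph,f=1):
    q=quat(hy,ph*D,f); return tcp(g,q),q
def ax(q): return R.from_quat(q).as_matrix()[:,2]
E
python3 - <<'E'
from h import *
np.set_printoptions(precision=3,suppress=True)
p,q=at([*M1,.021],M1YAW,30); goto(p-.15*ax(q),q)
move_linear(p,.12); close_gripper(60); print("open",get_opening(),get_grasp_force())
move_linear(p+[0,0,.26],.2)
p,q=at([*ST,.28],PSI,-60); goto(p,q); print(get_qpos())
p,q=at([*ST,.09],PSI,-60); move_linear(p,.15)
p2,_=at([*ST,.068],PSI,-60)
print("contact",move_linear(p2,.02,contact_N=5),"grip z",get_tool_pos()[2]-OFF*ax(q)[2],get_t())
p,d=camera("side"); cv2.imwrite("pics/st.png",p[150:,150:450,::-1])
E
```

```text
open 0.7396886791836921 66.5845075249672
[-0.395  0.465 -0.891  2.154  1.335  1.537 -0.964]
contact True grip z 0.07503952020374385 17.975
```

View pics/st.png

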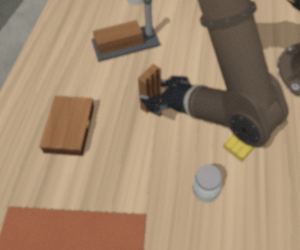

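The board stands upright in the fingers at (150,90) in the crop, grooves toward the robot side. The contact height of 0.075 m matches half the board length. Next: release, back off, measure.

```bash
python3 - <<'E'
from h import *
np.set_printoptions(precision=3,suppress=True)
open_jaws(); q=np.array(get_ee_rot()); p=np.array(get_tool_pos())
move_linear(p-.11*ax(q),.15); p=np.array(get_tool_pos()); p[2]=.36; move_linear(p,.25)
for n in("scene","side"):
    a,d=camera(n); W=cloud(a,d,get_calibration(n))
    for z in((.143,.158),(.11,.14)):
        try: print(n,rect(W,ST,.08,*z))
        except Exception as e: print(n,e)
g=[*(ST),.09]
p,q=at(g,PSI,65); pr=p-.11*ax(q)
print("hover",pr, solve_ik(pr,q), solve_ik(pr+[0,0,.2],q),get_t())
E
```

```text
scene (array([0.507, 0.194], dtype=float32), np.float32(0.06449314), np.float32(0.026631886), np.float32(1.043579), np.float64(0.15120611780329454), 177)
scene (array([0.517, 0.191], dtype=float32), np.float32(0.06138091), np.float32(0.007916976), np.float32(1.1017531), np.float64(0.12454528406523621), 116)
side (array([0.506, 0.199], dtype=float32), np.float32(0.06484842), np.float32(0.028977206), np.float32(1.0319058), np.float64(0.14972141959696877), 190)
side (array([0.518, 0.224], dtype=float32), np.float32(0.030365936), np.float32(0.019338407), np.float32(0.1288294), np.float64(0.12605308577194857), 64)
hover [0.572 0.159 0.129] [ 0.291  1.278 -0.929  0.988 -0.005  1.893  0.556] None 20.475
```

```bash
python3 - <<'E'
from h import *
np.set_printoptions(precision=3,suppress=True)
h=np.array([np.cos(PSI),np.sin(PSI)]); C=np.array([.506,.197])
g=[*(C-.004*h),.09]
p,q=at(g,PSI,65); pm,qm=at([.64,.12,.28],PSI,20)
print(solve_ik(pm,qm),solve_ik(p+[0,0,.12],q))
goto(pm,qm); goto(p-.12*ax(q),q); print(get_qpos())
move_linear(p,.1); close_gripper(60); print("open",get_opening(),get_grasp_force(),get_t())
move_linear(p+[0,0,.12],.15); print(get_qpos(),get_ft_force())
a,d=camera("side"); cv2.imwrite("pics/g2.png",a[150:,150:450,::-1])
for c in((.6,.15,.32),(.55,.15,.32)): 
    x,y=at(c,PYAW,-25); print(c,solve_ik(x,y))
E
```

```text
[ 0.275  0.788 -0.903  1.154  0.292  1.629  0.523] [ 0.312  1.093 -0.915  1.257 -0.144  1.75   0.527]
[ 0.267  1.282 -0.898  0.915 -0.021  1.947  0.574]
open 0.7359612474325704 67.77779686963186 24.1083
[ 0.33   1.117 -0.969  1.255 -0.109  1.747  0.49 ] [-0.215 -0.802 -2.014]
(0.6, 0.15, 0.32) [-0.219  0.674 -0.29   1.085  0.188  1.842 -1.557]
(0.55, 0.15, 0.32) [-0.191  0.592 -0.351  1.241  0.181  1.778 -1.609]
```

View pics/g2.png

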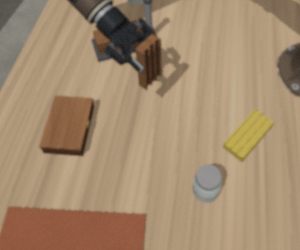

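The board is held at (150,62) in the crop, plain face to the gripper and clear of the table. Next I turn it and place it.

```bash
python3 - <<'E'
from h import *
np.set_printoptions(precision=3,suppress=True)
h2=np.array([np.cos(PYAW),np.sin(PYAW)]); G=np.array([.651,-.0165])+.015*h2
p,q=at([.57,.15,.32],PYAW,-25); goto(p,q); print(get_qpos())
p,q=at([*G,.25],PYAW,-25); goto(p,q)
for n in("scene","side"):
    a,d=camera(n); cv2.imwrite(f"pics/h_{n}.png",a[100:300,180:480,::-1]) if n=="scene" else cv2.imwrite(f"pics/h_{n}.png",a[80:280,150:450,::-1])
p,q=at([*G,.100],PYAW,-25); move_linear(p,.12)
p,q=at([*G,.083],PYAW,-25); print("contact",move_linear(p,.02,contact_N=5),"grip z",get_tool_pos()[2]-OFF*ax(q)[2],get_t())
a,d=camera("side"); b,_=camera("scene")
f=lambda x:cv2.resize(x[...,::-1],(400,400),interpolation=cv2.INTER_CUBIC)
cv2.imwrite("pics/fin.png",np.hstack([f(a[120:240,210:330]),f(b[190:310,230:350])]))
E
```

```text
[-0.202  0.625 -0.326  1.182  0.184  1.802 -1.587]
contact True grip z 0.08864711839114169 29.8167
```

View pics/fin.png

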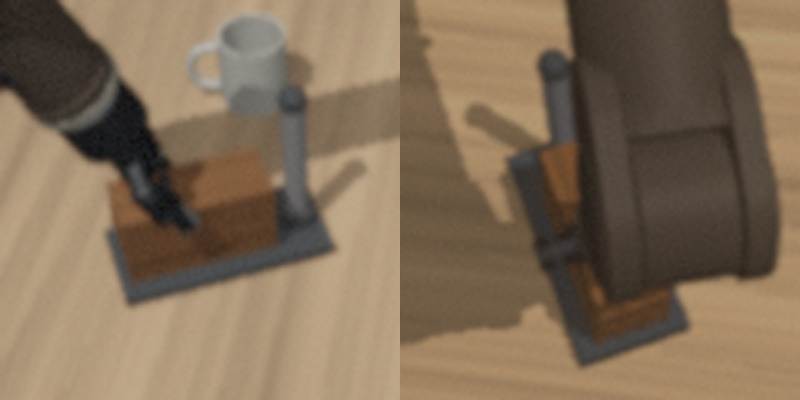

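The board sits on the column at (195,190) on the left of the picture, plain face up and flush. Contact came at 0.0886 m, against 0.088 expected. Now I release, retreat along the tool axis and measure.

```bash
python3 - <<'E'
from h import *
np.set_printoptions(precision=4,suppress=True)
open_jaws(); q=np.array(get_ee_rot()); p=np.array(get_tool_pos())
move_linear(p-.07*ax(q),.08); p=np.array(get_tool_pos()); p[2]+=.1; move_linear(p,.2)
p,q=at([.45,.2,.35],PYAW,0); goto(p,q)
W={}
for n in("scene","side"):
    a,d=camera(n); W=cloud(a,d,get_calibration(n)); print(n,rect(W,PRESS,.11,.09,.106))
    m=(np.hypot(*(W[...,:2]-PRESS).transpose(2,0,1))<.075)&(W[...,2]>.09)&(W[...,2]<.106); P=W[m]
    A=np.c_[P[:,:2]-PRESS,np.ones(len(P))]; print("slopes,z",np.linalg.lstsq(A,P[:,2],rcond=None)[0])
    cv2.imwrite(f"pics/end_{n}.png",cv2.resize(a[120:240,210:330,::-1] if n=="side" else a[190:310,230:350,::-1],(400,400)))
cv2.imwrite("pics/end.png",np.hstack([cv2.imread("pics/end_side.png"),cv2.imread("pics/end_scene.png")])); print(get_t())
E
```

```text
scene (array([ 0.6492, -0.0146], dtype=float32), np.float32(0.15357335), np.float32(0.06465208), np.float32(0.4831606), np.float64(0.099152263711068), 1166)
slopes,z [-0.004   0.0039  0.0992]
side (array([ 0.6512, -0.0136], dtype=float32), np.float32(0.15026908), np.float32(0.069026634), np.float32(0.46837175), np.float64(0.0974946255521478), 744)
slopes,z [ 0.0092 -0.02    0.0974]
33.2833
```

View pics/end.png

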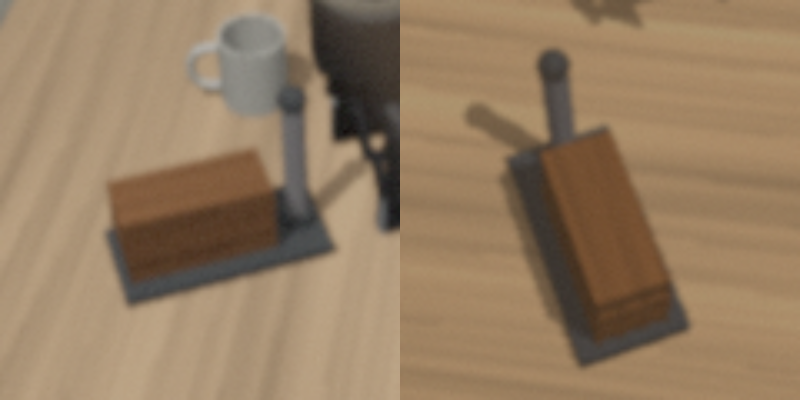

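The column is flush and level. The top measures 98 mm, the offset is within about 3 mm and the yaw error is about 0.02 rad.

```bash
python3 -c "
from plant import *
hold(0.5); print(sign_off())"
```

```text
the job is handed in; nothing more can be done
None
```

I stacked both boards flush on the press with grooves down, mould_2 first and mould_1 turned over on top (top at about 98 mm, about 3 mm off centre), and handed the job in at about 34 s; no verdict came back.

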